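# Roll down the lid of a sweet box

## Task

Take the hand roller from its stand and roll it firmly, without crushing the box, along the sweet box's lid until all six panels lie flush with the rim; let only the roller touch the box. Then hang the roller back upright in its stand, let go, and leave the things around undisturbed.

Things in the scene. Friction and masses are not known exactly. Their poses are not given: they have to be found in the camera images.
- box: Open cardboard sweet box, 92 mm (its x) by 228 mm (its y), rim 45 mm above the bench; fixed. Origin: centre of its underside, z up. Its lid is a flat stiff paper-board sheet in six separate panels side by side along y, which stand 3 to 4 mm proud of the rim until pressed down; pressed home, their tops are level with the rim.
- panel0 (a joint): Lid panel 0 (80 mm along the box's x, 34.5 mm along its y, centred at box y = -90 mm): how far it is pressed down, in m; 0 = 4 mm proud, 0.004 = flush with the rim (hard stop). It moves straight down, needs about 5 N, and stays where it is left.
- panel1 (a joint): Lid panel 1 (80 mm along the box's x, 34.5 mm along its y, centred at box y = -54 mm): how far it is pressed down, in m; 0 = 4 mm proud, 0.004 = flush with the rim (hard stop). It moves straight down, needs about 5 N, and stays where it is left.
- panel2 (a joint): Lid panel 2 (80 mm along the box's x, 34.5 mm along its y, centred at box y = -18 mm): how far it is pressed down, in m; 0 = 4 mm proud, 0.004 = flush with the rim (hard stop). It moves straight down, needs about 5 N, and stays where it is left.
- panel3 (a joint): Lid panel 3 (80 mm along the box's x, 34.5 mm along its y, centred at box y = +18 mm): how far it is pressed down, in m; 0 = 4 mm proud, 0.004 = flush with the rim (hard stop). It moves straight down, needs about 5 N, and stays where it is left.
- panel4 (a joint): Lid panel 4 (80 mm along the box's x, 34.5 mm along its y, centred at box y = +54 mm): how far it is pressed down, in m; 0 = 4 mm proud, 0.004 = flush with the rim (hard stop). It moves straight down, needs about 5 N, and stays where it is left.
- panel5 (a joint): Lid panel 5 (80 mm along the box's x, 34.5 mm along its y, centred at box y = +90 mm): how far it is pressed down, in m; 0 = 4 mm proud, 0.004 = flush with the rim (hard stop). It moves straight down, needs about 5 N, and stays where it is left.
- panel0_top (a point): Centre of the top face of lid panel 0, at the box's -y end.
- panel5_top (a point): Centre of the top face of lid panel 5, at the box's +y end (180 mm from panel 0's).
- stand: White roller stand, fixed. Base 90 mm (x) by 100 mm (y), 6 mm thick. Two upright plates, 8 mm thick, 80 mm along x, tops 70 mm above the bench, inner faces at y = +-33 mm, open at the x ends. The roller hangs in it: drum between the plates, guard plate resting on their tops. Origin: centre of its underside.
- roller: Hand roller, about 0.4 kg, used and parked upright, handle up. Origin: centre of the underside of its aluminium guard plate (78 mm along x, 100 mm along y, 8 mm thick). It rolls along its y. Parked, the guard plate lies on the stand's uprights, origin 70 mm above the bench and over the stand's centre, y axis parallel to the stand's (a half turn is as good).
- roller_handle (a point): Middle of the roller's wooden handle, 40 mm above the roller's origin. The handle is 28 mm thick along the roller's y, 44 mm along its x, and stands from 8 to 72 mm above the origin; best gripped across the 28 mm.
- spring (a joint): Spring travel of the drum, m: 0 = unloaded, 0.008 = fully pushed up towards the guard plate. Spring force is about 5 N as it leaves 0 and rises 1.6 N per mm to about 18 N at 8 mm, so the force pressed shows here.
- drum (a joint): Turn of the drum on its axle, rad, unlimited both ways; 24 mm of rolling per rad.
- drum_center (a point): Centre of the rubber drum under the guard plate, 34 mm below the roller's origin when unloaded. Drum: diameter 48 mm, 62 mm long, axle along the roller's x; its lowest line is 58 mm below the roller's origin when unloaded.
- pen_tub: Bystander: white tub with two markers, 76 mm wide, 116 mm high over all. Origin: centre of underside.
- jar: Bystander: amber glass jar with steel cap, 68 mm wide, 95 mm high. Origin: centre of underside.
- sweet_tray: Bystander: shallow grey tray of chocolates, 110 mm (x) by 160 mm (y), 28 mm high. Origin: centre of underside.
Not all that is in view belongs to the job. Leave any red or turquoise look-alike of the roller alone.

How it is judged:
By the outcome, as a careful person would: the job done as asked, in the order asked, and still so for the second after the job is handed in, with the robot touching nothing.
It also fails if it takes over 58 s, if anything falls off the work surface, if the arm or the gripper's body presses on something with over 40 N, if the wrist force passes 120 N, or if a joint passes its speed limit or range.

## Robot

A 6-joint arm with a two-finger parallel gripper is mounted at the origin on the work surface. World frame = base frame: x ahead of the robot, y to its left, z up, the work surface at z = 0. Lengths are in m, angles in rad, forces in N, time in s.
With the tool pointing down it reaches from about 0.325 to 0.775 m from the base axis. Payload 5.5 kg.
Tool frame: the origin (TCP) lies at the very end of the fingers, on their centre line; the grasp point (between the pads) lies 19 mm behind it (tcp_to_grasp is the distance from the TCP to the grasp point, in m); z points along the fingers, y is the direction in which the jaws open and shut (so a half turn about z gives the same grasp; the last joint's range is limited). The gripper opens to 85 mm and grips with 20 to 120 N. Pads are 22 mm wide; open, the fingers measure 114 mm over their backs; the gripper's body (76 mm by 85 mm) begins 54 mm behind the grasp point. The pads swing forward as they close: fully open they stand 13 mm farther back than shut.
Start: joints at [-1.172, 0.091, 1.231, -0, 1.82, -0.057], TCP at [0.264, -0.539, 0.231] pointing down, gripper open.
Joint ranges: [-2.87, 2.87], [-0.86, 2.18], [0.17, 2.46], [-1.51, 4.65], [0.06, 2.69], [-2.65, 2.65]. Speed limits (rad/s): [2.57, 2.57, 3.01, 3.14, 3.14, 3.14].

## Interface

Orientations are given as a unit quaternion [x, y, z, w].
In Python, from workcell import observe, read_camera, get_calibration, job_done, cut_out, pinpoint, tcp_to_grasp gives the robot as it stands.
- The arm moves only by the shell command python3 -m pendant 'ROWS' [FORCE]. ROWS is JSON, one flat list of numbers, 7 for each row, row after row: the shift along the world's x, y, z in m, then the turn, a rotation vector about the world's x, y, z in rad, then the finger opening in m, from 0 to 0.0854. In form: [x, y, z, rx, ry, rz, claw, x, y, z, rx, ry, rz, claw, ...]. A call has 1 to 20 rows; each row shifts and turns the commanded pose from where the row before left it; what a row does not reach is not made up. A row lasts 1/12 s, in which the tool goes at most 41.7 mm and 7.16 degrees, less where a joint would pass 70% of its speed; a pose out of reach is approached as far as the arm can. A call with a gripper value outside its range is refused whole. The fingers move at their own pace and stop on an object; FORCE is the grip in N (left out, the last holds). Time passes only in rows, so rows that do not move let the fingers close. It gives the time, the measured TCP pose, the force and the opening at its end, in the units of the state.
- observe(): the state, without advancing time (a new reading comes with each control period).
- read_camera(name): name is "side" or "top" or "wrist"; returns the picture (480x640x3 uint8, blue, green, red); there is no depth.
- get_calibration(name): a dict with "fx", "fy", "cx", "cy" (pixels), "origin" and "rotation" of the camera in the world; the wrist camera has in their place "tool_from_camera" (4x4, takes a point from camera to tool coordinates, whose origin is the TCP and whose axes are the flange's). Camera axes: x right, y down, z forward; pixel columns grow to the right and rows downward; lengths in m; the calibration is good to about 2 mm. A picture is of the moment at which its call begins: read the wrist's pose just before it. get_calibration takes no time and is no camera call.
- job_done(): hands the job in, once; it reports no verdict.
Trained networks look in the newest picture that a camera, given by its name, has taken for a name from the list of things; names that differ only in an ending like _2 or _b are one class to them, and where a whole thing is asked for, a point or a joint stands for the part that bears it (a point fixed in the world has none). Each returns a list of dicts, best first, with "score" (0 to 1); they miss things now and then, are a little off and sometimes report something else, mostly with a low value. They report only what shows in the picture. A call takes as long as a camera call. They do not tell look-alikes from the thing itself.
- cut_out(camera, label): "pixels" (480x640 bool, what is visible of it) and "location" ([column, row] as shares, 0 to 1, of the picture: columns of its width, rows of its height, amid what is visible of it).
- pinpoint(camera, label): "location" ([column, row] as shares, 0 to 1, of the picture: columns of its width, rows of its height: a listed point, or the origin of a listed thing).
The state is a dict: "time": time; "qpos": joint angles; "joint_vel": joint speeds; "tau": joint torques, N m; "ee_pos": TCP position; "orientation": TCP orientation; "ft_force": force on the tool from outside, world axes, zero at the start; "ft_torque": the same for the moment, N m; "gripper_width": opening from 0.0 (shut) to 1.0 (fully open).
Only numpy, scipy, OpenCV 4.12 (cv2) and the standard library are available. Lean on these libraries where they do the work, as an engineer would, in place of code of your own. Each camera call takes 0.05 s, during which the arm holds its last target.

## Working session

There is one attempt and no reset: what is moved stays moved. The work goes in short steps, Python scripts to look and compute and a shell command to move; the robot and the scene stay as the last step left them, time stands still between calls to the robot, and variables do not carry over. Pictures are saved under pics/ and viewed, and the job is handed in when it is done.

```bash
mkdir -p pics; ls; python3 - <<'E'
from workcell import *
import cv2
s=observe();print({k:s[k] for k in s})
for c in("side","top","wrist"):
    im=read_camera(c);cv2.imwrite(f"pics/{c}0.png",im)
    print(c,get_calibration(c))
print(tcp_to_grasp)
E
```

```text
pics
{'time': 0.0, 'qpos': array([-1.17170702e+00,  9.18586942e-02,  1.23192126e+00,  3.95901043e-05,
        1.81978575e+00, -5.67002285e-02]), 'joint_vel': array([ 0.00107536, -0.00132249,  0.00018148,  0.00028248,  0.00157139,
        0.0007841 ]), 'tau': array([-1.03537377e-04, -4.58731019e+01, -4.18023992e+01, -1.62941483e-04,
        1.15616716e-02,  1.30074315e-05]), 'ee_pos': array([ 0.26400085, -0.53847772,  0.23013099]), 'orientation': array([ 9.74142610e-01,  2.25931850e-01, -1.49155328e-04, -9.75374650e-04]), 'ft_force': array([0.49056006, 0.63462447, 0.19423623]), 'ft_torque': array([-0.04187109, -0.00549951, -0.02670401]), 'gripper_width': 1.0033660348876619}
side {'fx': 474.0290978183283, 'fy': 474.0290978183283, 'cx': 330.49317227153784, 'cy': 242.925512748766, 'origin': array([0.41064554, 0.53642231, 0.64379368]), 'rotation': array([-0.12828094,  0.91237632, -0.38444562,  0.05757613])}
top {'fx': 598.5429482288196, 'fy': 598.5429482288196, 'cx': 317.94368061739766, 'cy': 244.36795620483352, 'origin': array([ 0.36001964, -0.01317913,  1.20783328]), 'rotation': array([ 0.7066263 , -0.70052212,  0.06154269, -0.07848909])}
wrist {'fx': 337.19643165776466, 'fy': 337.19643165776466, 'cx': 315.02264539257146, 'cy': 238.20474673813428, 'tool_from_camera': array([[ 8.42250165e-04, -9.61229477e-01, -2.75748404e-01,
         7.13512108e-02],
       [ 9.99998983e-01,  1.12687656e-03, -8.73759021e-04,
        -5.99463405e-04],
       [ 1.15061734e-03, -2.75747388e-01,  9.61229449e-01,
        -1.42149219e-01],
       [ 0.00000000e+00,  0.00000000e+00,  0.00000000e+00,
         1.00000000e+00]])}
0.0187
```

View pics/top0.png

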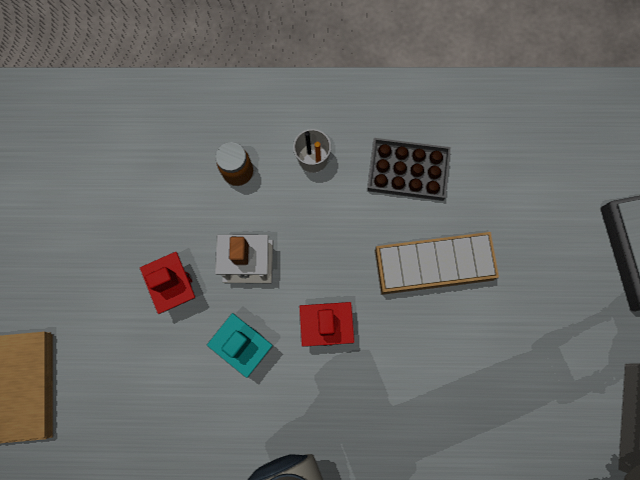

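View pics/side0.png

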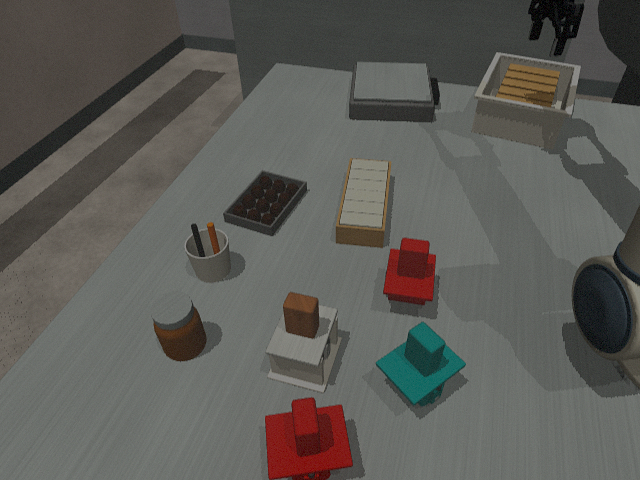

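View pics/wrist0.png

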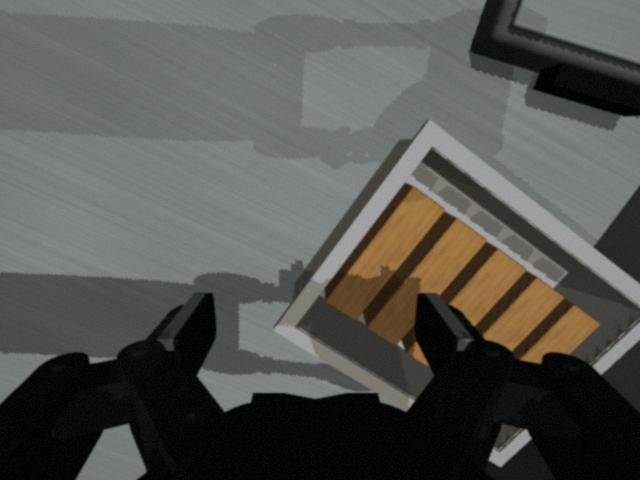

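The candidates in the top view are: a wooden-handled roller with an aluminium plate in the white stand at (240,255), red ones at (168,282) and (327,323), and a turquoise one at (240,345). Only the one at (240,255) fits the description. The box is at (437,263). I'll measure both and confirm with a crop.

```bash
cat > h.py <<'E'
import numpy as np, cv2
from scipy.spatial.transform import Rotation as R
from workcell import *
def cam(name,s=None):
    c=get_calibration(name)
    K=np.array([[c['fx'],0,c['cx']],[0,c['fy'],c['cy']],[0,0,1]])
    if name=='wrist':
        T=np.eye(4);T[:3,:3]=R.from_quat(s['orientation']).as_matrix();T[:3,3]=s['ee_pos']
        M=T@c['tool_from_camera'];return K,M[:3,:3],M[:3,3]
    return K,R.from_quat(c['rotation']).as_matrix(),np.array(c['origin'])
def proj(C,p):
    K,Rm,o=C;q=K@(Rm.T@(np.asarray(p)-o));return q[:2]/q[2]
def ray(C,uv):
    K,Rm,o=C;d=Rm@np.linalg.solve(K,[uv[0],uv[1],1]);return o,d/np.linalg.norm(d)
def atz(C,uv,z):
    o,d=ray(C,uv);return o+d*(z-o[2])/d[2]
def tri(obs):
    A=np.zeros((3,3));b=np.zeros(3);
    for C,uv in obs:
        o,d=ray(C,uv);P=np.eye(3)-np.outer(d,d);A+=P;b+=P@o
    p=np.linalg.solve(A,b);return p,[np.round(proj(C,p)-uv,1) for C,uv in obs]
E
python3 - <<'E'
from h import *
T=read_camera('top');S=read_camera('side')
cv2.imwrite('pics/crop1.png',np.hstack([cv2.resize(T[215:300,200:300],(400,340),interpolation=2),cv2.resize(S[280:400,255:355],(400,340),interpolation=2)]))
cv2.imwrite('pics/crop2.png',np.hstack([cv2.resize(T[223:303,370:504],(400,240),interpolation=2),cv2.resize(S[150:250,325:405],(400,500),interpolation=2)[:240]]))
C={c:cam(c) for c in('top','side')}
for l in ['roller_handle','roller','stand','drum_center','box','panel0_top','panel5_top','pen_tub','jar','sweet_tray']:
    print(l)
    for c in C:
        for d in pinpoint(c,l)[:5]:
            uv=np.array(d['location'])*[640,480]; print('  ',c,round(d['score'],2),uv.round(1), [atz(C[c],uv,z).round(4)[:2] for z in (0,.07,.11)])
print(observe()['time'])
E
```

```text
roller_handle
   top 0.84 [235.7 344.8] [array([0.397 , 0.1794]), array([0.3949, 0.1682]), array([0.3937, 0.1618])]
   top 0.84 [327.4 321.1] [array([ 0.4458, -0.0035]), array([ 0.4408, -0.004 ]), array([ 0.438 , -0.0044])]
   top 0.77 [162.1 279.5] [array([0.5273, 0.3356]), array([0.5176, 0.3154]), array([0.5121, 0.3038])]
   top 0.57 [238.6 247.8] [array([0.5945, 0.1809]), array([0.5809, 0.1697]), array([0.5732, 0.1632])]
   side 0.93 [424.4 349.3] [array([0.3888, 0.0937]), array([0.3912, 0.1419]), array([0.3926, 0.1694])]
   side 0.78 [307.7 426.6] [array([0.527 , 0.2636]), array([0.5144, 0.2933]), array([0.5072, 0.3102])]
   side 0.74 [410.3 258.8] [array([ 0.4424, -0.0969]), array([ 0.4389, -0.028 ]), array([0.437 , 0.0113])]
   side 0.67 [300.6 317.4] [array([0.597 , 0.0884]), array([0.5767, 0.1371]), array([0.5651, 0.1649])]
roller
   top 0.94 [242.6 253.1] [array([0.5834, 0.1722]), array([0.5704, 0.1614]), array([0.563 , 0.1553])]
   top 0.84 [324.7 324.3] [array([0.4394, 0.002 ]), array([0.4348, 0.0011]), array([0.4322, 0.0006])]
   top 0.71 [236.8 346. ] [array([0.3947, 0.1
[... 2064 characters left out ...]
rray([ 0.5466, -0.2073]), array([ 0.5401, -0.2005])]
   side 0.88 [212.4 271.1] [array([0.7868, 0.0332]), array([0.7459, 0.0879]), array([0.7225, 0.1191])]
jar
   top 0.77 [234.6 172. ] [array([0.7579, 0.1954]), array([0.7349, 0.1833]), array([0.7217, 0.1764])]
   side 0.65 [185.9 343.4] [array([0.7573, 0.1874]), array([0.7196, 0.2253]), array([0.6981, 0.247 ])]
   side 0.58 [304.9 362.6] [array([0.5629, 0.1683]), array([0.5463, 0.2083]), array([0.5368, 0.2312])]
sweet_tray
   top 0.83 [403.7 171.1] [array([ 0.761 , -0.1615]), array([ 0.7378, -0.1529]), array([ 0.7245, -0.148 ])]
   side 0.94 [263.7 201.4] [array([ 0.7718, -0.1807]), array([ 0.7325, -0.1027]), array([ 0.7101, -0.0581])]
1.25
```

View pics/crop1.png

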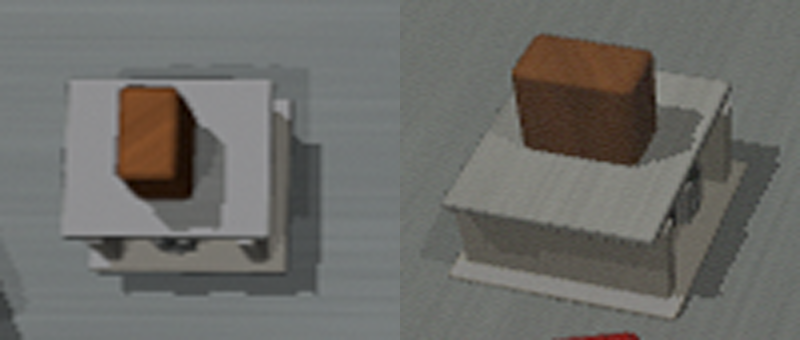

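View pics/crop2.png

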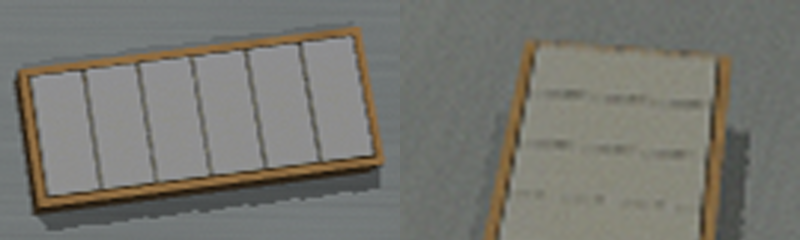

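```bash
python3 - <<'E'
from h import *
T=cam('top');S=cam('side')
print('roller plate corners')
for n,a,b in [('+x+y',(216.75,235),(266.25,353)),('-x+y',(215.5,274.3),(320.5,364.7)),('-x-y',(268,274.6),(337,310))]:
    p,e=tri([(T,a),(S,b)]);print(n,p.round(4),e)
c=[atz(T,a,.078)[:2] for a in [(216.75,235),(215.5,274.3),(268,274.6),(267.5,235)]]
print(np.round(c,4),np.mean(c,0));
# box rim outer corners in top: crop scale 400/134=2.985,3
k=lambda u,v:(370+u/2.985,223+v/3)
q=[k(18,72),k(358,27),k(384,163),k(37,210)]
c=np.array([atz(T,a,.045)[:2] for a in q]);print(np.round(c,4),c.mean(0))
for i in range(4):
    d=c[(i+1)%4]-c[i];print(np.linalg.norm(d).round(4),np.degrees(np.arctan2(d[1],d[0])).round(2))
s=lambda u,v:(325+u/5,150+v/5)
for a,b in [((k(358,27)),s(128,40)),(k(384,163),s(330,57))]:
    p,e=tri([(T,a),(S,b)]);print(p.round(4),e)
s=observe();print(R.from_quat(s['orientation']).as_matrix().round(3))
E
```

```text
roller plate corners
+x+y [0.6031 0.212  0.0757] [array([0.1, 0.9]), array([-1.2, -0.3])]
-x+y [0.5251 0.2105 0.0786] [array([0.1, 1.1]), array([-1.5, -0.4])]
-x-y [0.528  0.1107 0.0725] [array([0. , 0.2]), array([-0.2, -0.1])]
[[0.6043 0.2118]
 [0.5274 0.2108]
 [0.5275 0.1101]
 [0.6049 0.1132]] [0.56604016 0.1614794 ]
[[ 0.5891 -0.0987]
 [ 0.6208 -0.3237]
 [ 0.5305 -0.3365]
 [ 0.498  -0.1104]] [ 0.55957539 -0.21732364]
0.2272 -81.99
0.0912 -171.97
0.2284 98.17
0.0919 7.26
[ 0.6191 -0.3236  0.0456] [array([0.1, 0.8]), array([-0.7, -0.2])]
[ 0.5299 -0.3367  0.0442] [array([0. , 0.4]), array([-0.3, -0.1])]
[[ 0.898  0.44  -0.   ]
 [ 0.44  -0.898  0.   ]
 [-0.    -0.    -1.   ]]
```

The crop shows the natural-wood handle and aluminium plate in the white stand. Its centre is about (0.566, 0.161), with its y axis along world y. The box centre is about (0.560, -0.217), with yaw about 8°. I'm moving to a lookout above the roller.

```bash
python3 -m pendant '[0.0158,0.0368,0.001,0,0,-0.024,0.0854,0.0158,0.0368,0.001,0,0,-0.024,0.0854,0.0158,0.0368,0.001,0,0,-0.024,0.0854,0.0158,0.0368,0.001,0,0,-0.024,0.0854,0.0158,0.0368,0.001,0,0,-0.024,0.0854,0.0158,0.0368,0.001,0,0,-0.024,0.0854,0.0158,0.0368,0.001,0,0,-0.024,0.0854,0.0158,0.0368,0.001,0,0,-0.024,0.0854,0.0158,0.0368,0.001,0,0,-0.024,0.0854,0.0158,0.0368,0.001,0,0,-0.024,0.0854,0.0158,0.0368,0.001,0,0,-0.024,0.0854,0.0158,0.0368,0.001,0,0,-0.024,0.0854,0.0158,0.0368,0.001,0,0,-0.024,0.0854,0.0158,0.0368,0.001,0,0,-0.024,0.0854,0.0158,0.0368,0.001,0,0,-0.024,0.0854,0.0158,0.0368,0.001,0,0,-0.024,0.0854,0.0158,0.0368,0.001,0,0,-0.024,0.0854,0.0158,0.0368,0.001,0,0,-0.024,0.0854,0.0158,0.0368,0.001,0,0,-0.024,0.0854,0,0,0,0,0,0,0.0854]' 80
python3 - <<'E'
from h import *
s=observe();im=read_camera('wrist');cv2.imwrite('pics/w1.png',im)
np.savez('w1',p=s['ee_pos'],q=s['orientation'])
print(s['time'],s['ee_pos'],R.from_quat(s['orientation']).as_matrix().round(3),s['qpos'],s['ft_force'])
C=cam('wrist',s)
for l in('roller','roller_handle','stand'):
    for d in pinpoint('wrist',l)[:3]:
        uv=np.array(d['location'])*[640,480];print(l,round(d['score'],2),uv.round(1),[atz(C,uv,z).round(4)[:2] for z in(0,.07,.11)])
E
```

```text
time: 2.92
ee_pos: [0.5653, 0.1666, 0.248]
orientation: [1.0, 0.002, -0.001, -0.001]
ft_force: [0.8, 0.1, 0.1]
gripper_width: 1.001
2.9167 [0.56528337 0.16656983 0.24796402] [[ 1.     0.005 -0.003]
 [ 0.005 -1.     0.002]
 [-0.003 -0.002 -1.   ]] [0.22729297 0.06789259 1.2255613  0.00276085 1.85015451 1.79426249] [0.81199582 0.11608372 0.11797728]
roller 0.91 [182.5 263.6] [array([0.4898, 0.3315]), array([0.5162, 0.3021]), array([0.5312, 0.2853])]
roller 0.82 [467.7 326.6] [array([ 0.4049, -0.031 ]), array([0.4465, 0.0047]), array([0.4703, 0.0251])]
roller 0.73 [317.3 360.9] [array([0.3515, 0.1643]), array([0.4026, 0.1649]), array([0.4319, 0.1653])]
roller_handle 0.84 [318. 228.] [array([0.5361, 0.1648]), array([0.5542, 0.1654]), array([0.5645, 0.1657])]
roller_handle 0.72 [163.9 275.9] [array([0.4733, 0.3564]), array([0.5026, 0.3225]), array([0.5194, 0.3032])]
roller_handle 0.72 [482.6 353.8] [array([ 0.3642, -0.0562]), array([ 0.4131, -0.016 ]), array([0.441, 0.007])]
```

View pics/w1.png

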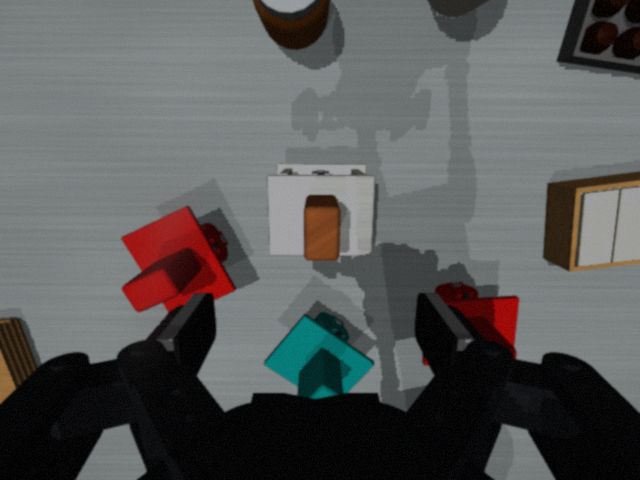

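The wrist view shows the aluminium plate at columns 268–375, rows 176–255. The handle top is around (322,240).

```bash
python3 - <<'E'
from h import *
z=np.load('w1.npz');C=cam('wrist',dict(ee_pos=z['p'],orientation=z['q']))
im=cv2.imread('pics/w1.png');cv2.imwrite('pics/w1c.png',cv2.resize(im[150:280,240:400],(800,650),interpolation=2)[:600])
c=np.array([atz(C,a,.078)[:2] for a in [(268,176),(374.5,176),(375,255),(269.5,254.5)]])
print(c.round(4),c.mean(0))
h=[atz(C,a,.142)[:2] for a in [(305,222),(339.5,222),(339,261),(304,259)]]
print(np.round(h,4),np.mean(h,0))
print(tri([(C,(321.5,215.5)),(cam('top'),(242,254.6))]))
E
```

```text
[[0.605  0.2116]
 [0.6056 0.1142]
 [0.5294 0.1096]
 [0.5292 0.2126]] [0.56729947 0.16198874]
[[0.5773 0.1758]
 [0.5775 0.1497]
 [0.5462 0.1493]
 [0.5477 0.1766]] [0.56218727 0.16286922]
(array([0.567128  , 0.16217558, 0.07208555]), [array([-0.,  0.]), array([ 0., -0.])])
```

View pics/w1c.png

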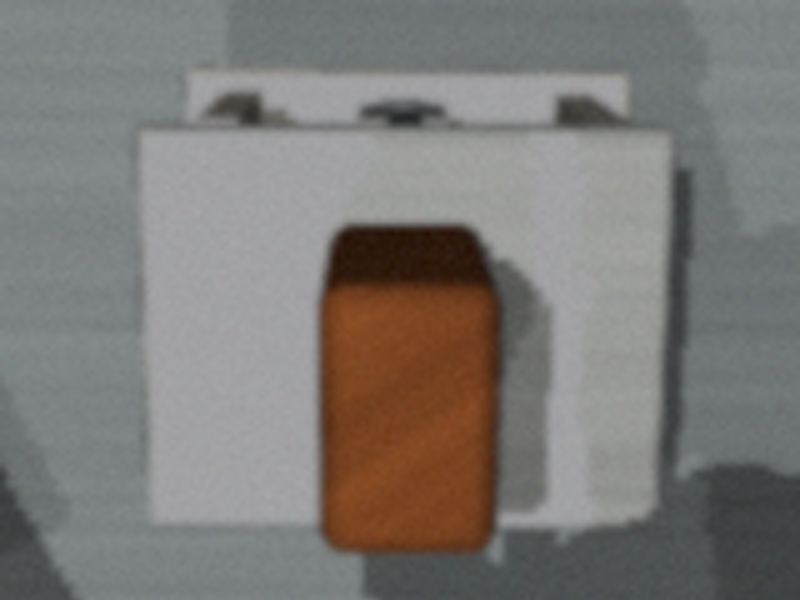

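```bash
python3 -m pendant '[0.0017,-0.0043,-0.03,0,0,0,0.0854,0,0,-0.035,0,0,0,0.0854,0,0,-0.035,0,0,0,0.0854,0,0,-0.030,0,0,0,0.0854,0,0,-0.02,0,0,0,0.0854,0,0,-0.007,0,0,0,0.0854,0,0,0,0,0,0,0.0854]' 80
python3 - <<'E'
from h import *
s=observe();print(s['ee_pos'],R.from_quat(s['orientation']).as_matrix().round(4).tolist())
im=read_camera('wrist');cv2.imwrite('pics/w2.png',im)
E
```

```text
time: 3.7
ee_pos: [0.5648, 0.1546, 0.0916]
orientation: [1.0, -0.001, -0.002, 0.0]
ft_force: [-0.0, -0.6, 0.4]
gripper_width: 1.001
[0.56480886 0.15455944 0.09157848] [[1.0, -0.002, -0.0032], [-0.002, -1.0, -0.0009], [-0.0032, 0.0009, -1.0]]
```

View pics/w2.png

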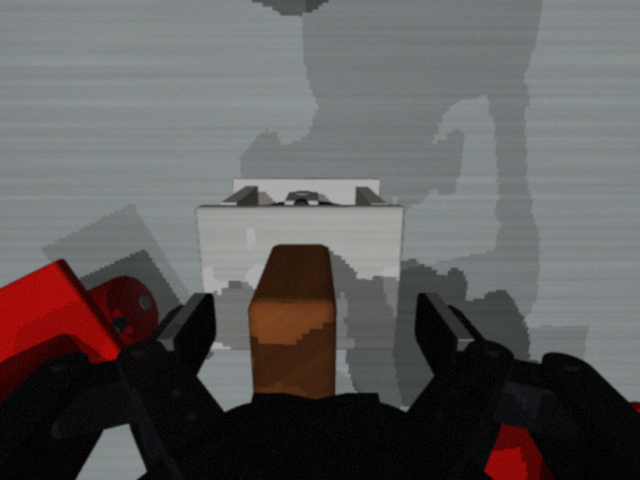

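The handle sits left of the jaw centre (y is 7.5 mm short). I'm correcting that before closing.

```bash
python3 -m pendant '[0.002,0.0075,0,0,0,0,0.0854,0,0,0,0,0,0,0.0854,0,0,0,0,0,0,0.0854]' 80
python3 - <<'E'
from h import *
s=observe();print(s['ee_pos'],R.from_quat(s['orientation']).as_matrix().round(4).tolist())
im=read_camera('wrist');cv2.imwrite('pics/w3.png',im)
C=cam('wrist',s)
for l in('roller','roller_handle','stand'):
    for d in pinpoint('wrist',l)[:2]:
        uv=np.array(d['location'])*[640,480];print(l,round(d['score'],2),uv.round(1),[atz(C,uv,z).round(4)[:2] for z in(0,.07,.11)])
g=cv2.resize(im[170:360,180:420],(720,570),interpolation=2);cv2.imwrite('pics/w3c.png',g)
print(proj(C,(.567+.039,.162,.078)),[proj(C,(.606,.162+d,.078)).round(1) for d in(-.05,.05)],[proj(C,(.545,.162+d,.142)).round(1) for d in(-.014,.014)])
E
```

```text
time: 4.0
ee_pos: [0.5691, 0.1642, 0.0956]
orientation: [1.0, 0.0, 0.002, -0.0]
ft_force: [0.2, 0.3, 1.1]
gripper_width: 0.996
[0.56910193 0.16424709 0.09559287] [[1.0, 0.0003, 0.0035], [0.0003, -1.0, 0.0009], [0.0035, -0.0009, -1.0]]
roller 0.93 [317.2 279.3] [array([0.5396, 0.164 ]), array([0.569 , 0.1644]), array([0.5858, 0.1646])]
roller 0.57 [ 85.3 356.3] [array([0.4716, 0.3529]), array([0.521 , 0.2977]), array([0.5492, 0.2662])]
stand 0.61 [317.6 281. ] [array([0.5382, 0.1636]), array([0.568 , 0.1641]), array([0.585 , 0.1644])]
[322.41889632 214.67597429] [array([425.9, 214.8]), array([219.1, 214.5])] [array([364.7, 423.2]), array([284.8, 423. ])]
```

View pics/w3c.png

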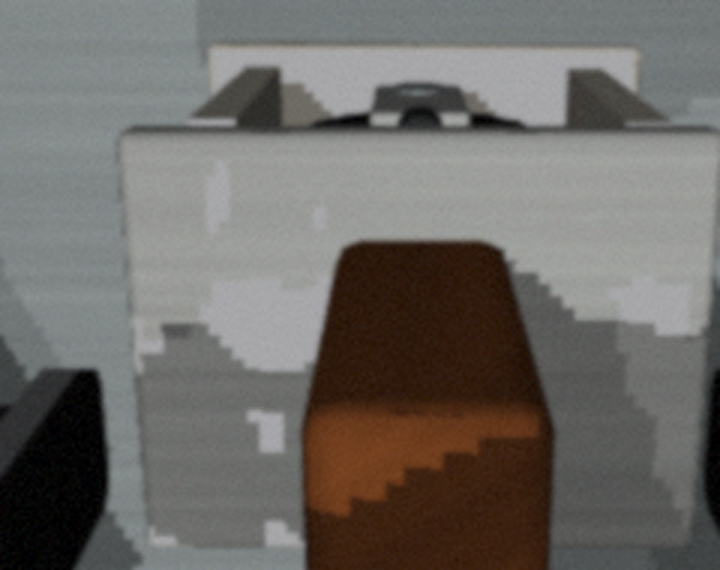

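```bash
for i in 1 2; do python3 -m pendant '[0,0,0,0,0,0,0.0854]' 80 | head -3; done; python3 -c "
from h import *
for i in range(3):
  s=observe();print(s['time'],s['ee_pos'],s['qpos'],s['joint_vel'].round(3))
"
```

```text
time: 4.28
ee_pos: [0.5681, 0.1637, 0.0935]
orientation: [1.0, -0.0, 0.0, -0.0]
time: 4.37
ee_pos: [0.568, 0.1636, 0.0933]
orientation: [1.0, -0.0, -0.0, 0.0]
4.3667 [0.56799122 0.16364052 0.09331249] [ 2.22981550e-01  8.38633047e-02  1.48259805e+00 -4.53516524e-05
  1.57515865e+00  1.79390078e+00] [-0.002 -0.     0.002  0.001 -0.002  0.   ]
4.3667 [0.56799122 0.16364052 0.09331249] [ 2.22981550e-01  8.38633047e-02  1.48259805e+00 -4.53516524e-05
  1.57515865e+00  1.79390078e+00] [-0.002 -0.     0.002  0.001 -0.002  0.   ]
4.3667 [0.56799122 0.16364052 0.09331249] [ 2.22981550e-01  8.38633047e-02  1.48259805e+00 -4.53516524e-05
  1.57515865e+00  1.79390078e+00] [-0.002 -0.     0.002  0.001 -0.002  0.   ]
```

```bash
python3 -m pendant '[-0.001,-0.0017,-0.002,0,0,0,0.0854,0,0,0,0,0,0,0.05,0,0,0,0,0,0,0.02,0,0,0,0,0,0,0.02,0,0,0,0,0,0,0.02,0,0,0,0,0,0,0.02,0,0,0,0,0,0,0.02]' 80
python3 - <<'E'
from h import *
s=observe();print(s['ee_pos'],s['orientation'],s['ft_force'],s['gripper_width'])
im=read_camera('wrist');cv2.imwrite('pics/w4.png',im)
E
```

```text
time: 4.95
ee_pos: [0.5672, 0.1619, 0.0915]
orientation: [1.0, -0.0, 0.0, -0.0]
ft_force: [0.3, -0.0, -0.3]
gripper_width: 0.318
[0.56716631 0.16194263 0.09151375] [ 9.99999966e-01 -1.05162641e-04  2.38481547e-04 -1.93884484e-05] [ 0.28640847 -0.03275039 -0.2600201 ] 0.3178190726326099
```

View pics/w4.png

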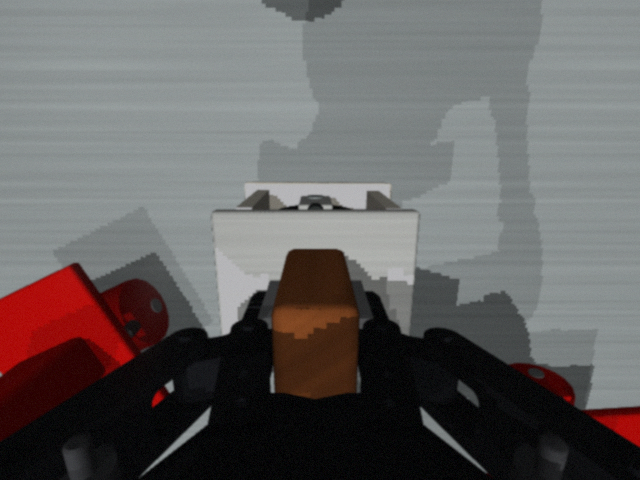

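Gripped at an opening of 27 mm, with the TCP at (0.5672, 0.1619, 0.0915) while parked. I'm lifting straight up.

```bash
python3 -m pendant '[0,0,0.006,0,0,0,0.02,0,0,0.015,0,0,0,0.02,0,0,0.022,0,0,0,0.02,0,0,0.025,0,0,0,0.02,0,0,0.025,0,0,0,0.02,0,0,0.017,0,0,0,0.02,0,0,0.01,0,0,0,0.02,0,0,0,0,0,0,0.02,0,0,0,0,0,0,0.02]' 80
python3 - <<'E'
from h import *
s=observe();print(s['ft_force'],s['ft_torque'],s['gripper_width'])
for c in('wrist','top'):
    im=read_camera(c);cv2.imwrite(f'pics/{c}5.png',im)
hsv=cv2.cvtColor(im,cv2.COLOR_BGR2HSV)
m=cv2.inRange(hsv,(8,80,90),(25,255,255));m[:,:365]=0;m[:,510:]=0;m[:220]=0;m[310:]=0
r=cv2.minAreaRect(cv2.findNonZero(m));print(r,cv2.boxPoints(r))
C=cam('top');c=np.array([atz(C,p,.045)[:2] for p in cv2.boxPoints(r)]);print(c.round(4),c.mean(0))
for i in range(4):
    d=c[(i+1)%4]-c[i];print(np.linalg.norm(d).round(4),np.degrees(np.arctan2(d[1],d[0])).round(2))
E
```

```text
time: 5.75
ee_pos: [0.5669, 0.1619, 0.2106]
orientation: [1.0, -0.0, -0.0, 0.0]
ft_force: [0.1, 0.3, -3.9]
gripper_width: 0.317
[ 0.10530341  0.33326421 -3.86844385] [ 0.00843342  0.00456848 -0.00818073] 0.3174345005710667
((437.06158447265625, 261.4923095703125), (46.63705825805664, 117.58492279052734), 82.87498474121094) [[375.8308  245.64615]
 [492.50775 231.06154]
 [498.29236 277.33847]
 [381.61542 291.9231 ]]
[[ 0.5918 -0.0984]
 [ 0.6227 -0.3289]
 [ 0.5304 -0.3358]
 [ 0.5001 -0.1089]] [ 0.56125844 -0.21797411]
0.2326 -82.37
0.0925 -175.71
0.229 97.62
0.0924 6.52
```

View pics/wrist5.png

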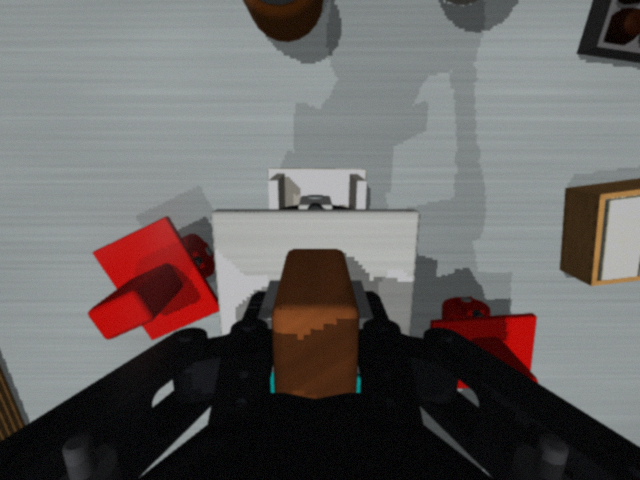

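View pics/top5.png

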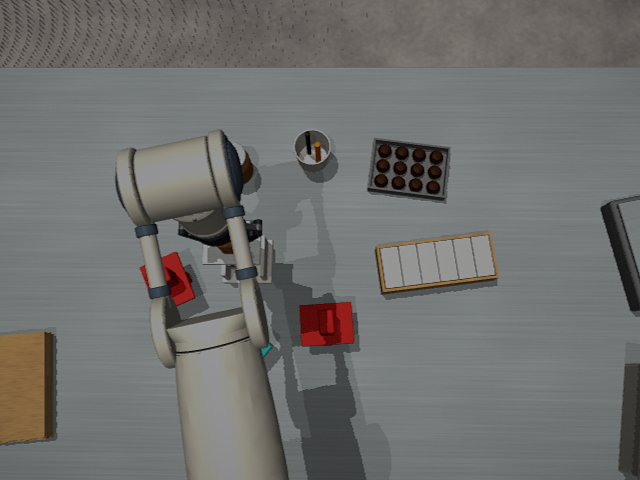

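The roller is held (weight 3.9 N, no slip). The refined box pose is centre (0.560, -0.2175), yaw 7.8°. Next I move above the +y end, over panel 5.

```bash
python3 -m pendant '[-0.001,-0.015,0,0,0,0.006,0.02,-0.002,-0.028,0,0,0,0.013,0.02,-0.002,-0.032,0,0,0,0.015,0.02,-0.002,-0.032,0,0,0,0.015,0.02,-0.002,-0.032,0,0,0,0.015,0.02,-0.002,-0.032,0,0,0,0.015,0.02,-0.002,-0.032,0,0,0,0.015,0.02,-0.002,-0.032,-0.01,0,0,0.015,0.02,-0.002,-0.027,-0.02,0,0,0.014,0.02,-0.0012,-0.018,-0.015,0,0,0.008,0.02,-0.001,-0.0102,-0.010,0,0,0.005,0.02,0,0,0,0,0,0,0.02,0,0,0,0,0,0,0.02,0,0,0,0,0,0,0.02]' 80
python3 - <<'E'
from h import *
s=observe();print(s['ee_pos'],s['ft_force'],s['ft_torque'],s['gripper_width'],s['qpos'])
Rm=R.from_quat(s['orientation']).as_matrix();print(np.degrees(np.arctan2(Rm[1,0],Rm[0,0])))
for c in('wrist','side'):
    im=read_camera(c);cv2.imwrite(f'pics/{c}6.png',im)
E
```

```text
time: 7.02
ee_pos: [0.5482, -0.1271, 0.1569]
orientation: [0.998, 0.068, 0.0, -0.0]
ft_force: [-0.6, 0.3, -3.7]
gripper_width: 0.318
[ 0.54821483 -0.12713601  0.15693755] [-0.60107899  0.29749589 -3.73725517] [ 0.03723834  0.05103308 -0.0044986 ] 0.3182335876144068 [-2.88793160e-01 -1.18546777e-02  1.46758474e+00  7.62455212e-04
  1.68526098e+00  1.14543687e+00]
7.829664204498378
```

View pics/wrist6.png

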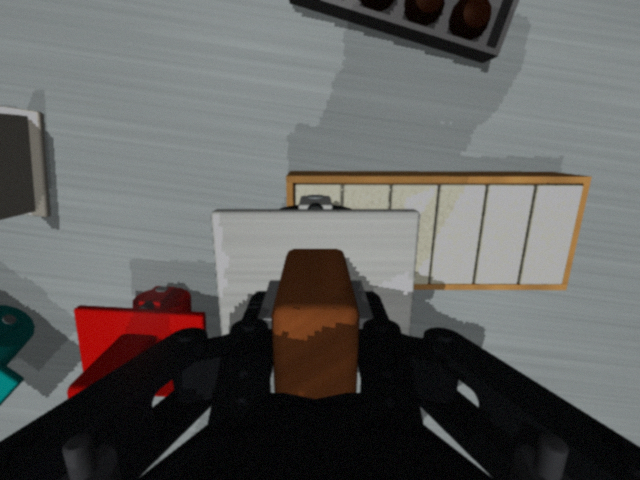

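View pics/side6.png

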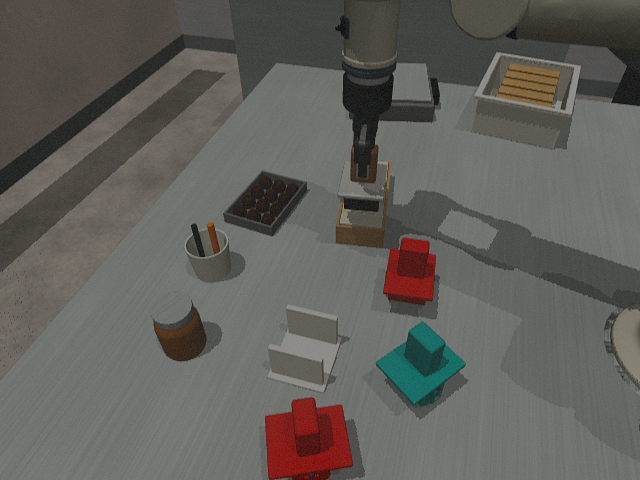

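The stand is empty and the box is clear under the roller. I'm checking the box pose from the wrist view: rim corners at (288,173), (590,177) and (570,290).

```bash
python3 - <<'E'
from h import *
s=observe();C=cam('wrist',s)
im=cv2.imread('pics/wrist6.png');cv2.imwrite('pics/w6c.png',cv2.resize(im[160:310,280:600],(800,375),interpolation=2))
c=[atz(C,a,.045) for a in[(288,173),(590,177),(570,290)]]
print(np.round(c,4)); d=c[0]-c[1];print(np.hypot(*d[:2]),np.degrees(np.arctan2(d[1],d[0]))-90,(c[0]+c[2])/2)
b=np.array([.560,-.2175,.045]);Rz=R.from_euler('z',7.8,degrees=True)
for x,y in[(.046,.114),(.046,-.114),(-.046,-.114)]:
    print(proj(C,b+Rz.apply([x,y,0])).round(1))
E
```

```text
[[ 0.5938 -0.0993  0.045 ]
 [ 0.622  -0.3232  0.045 ]
 [ 0.5316 -0.3399  0.045 ]]
0.2256876877157272 7.1783630116065495 [ 0.56272643 -0.21956107  0.045     ]
[286.2 177.8]
[590.9 178.5]
[565.6 291.4]
```

View pics/w6c.png

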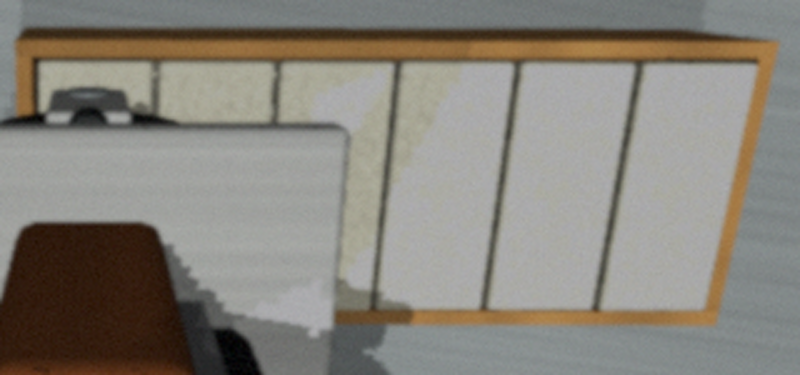

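The predicted and observed corners agree within about 2 px. I'm descending onto panel 5.

```bash
python3 -m pendant '[0.0005,-0.0015,-0.012,0,0,0,0.02,0,0,-0.012,0,0,0,0.02,0,0,-0.004,0,0,0,0.02,0,0,-0.003,0,0,0,0.02,0,0,-0.003,0,0,0,0.02,0,0,0,0,0,0,0.02,0,0,0,0,0,0,0.02,0,0,0,0,0,0,0.02]' 100
python3 - <<'E'
from h import *
s=observe();print(s['ee_pos'],s['ft_force'],s['ft_torque'],s['gripper_width'],s['time'])
for c in('side',):
    im=read_camera(c);cv2.imwrite(f'pics/{c}7.png',cv2.resize(im[130:260,290:450],(800,650),interpolation=2)[:600])
E
```

```text
time: 7.78
ee_pos: [0.5485, -0.13, 0.1236]
orientation: [0.998, 0.068, 0.001, 0.0]
ft_force: [-1.3, 0.1, 4.7]
gripper_width: 0.313
[ 0.54850586 -0.1300481   0.12362507] [-1.27351906  0.06923015  4.71873762] [-0.07882534  0.38682539 -0.03180011] 0.3133149291189519 7.7833
```

View pics/side7.png

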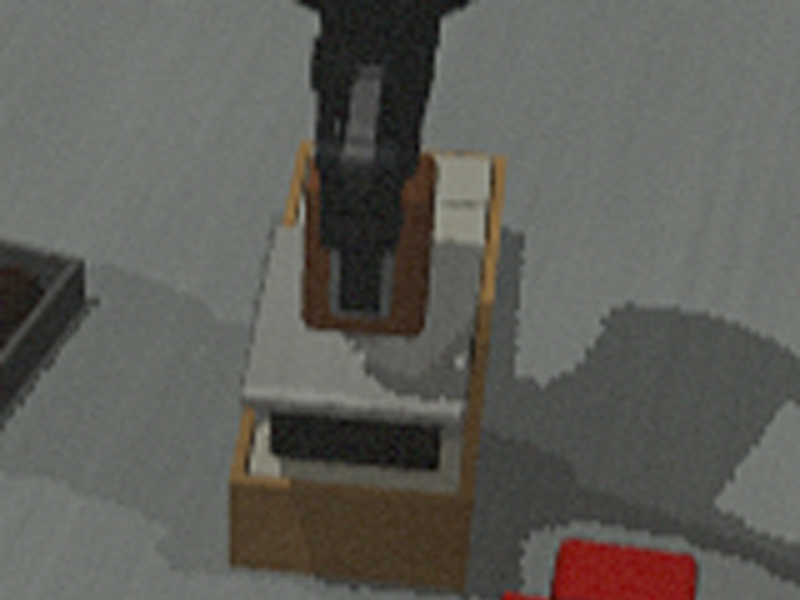

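```bash
python3 -m pendant '[0,0,-0.001,0,0,0,0.02,0,0,0,0,0,0,0.02,0,0,0,0,0,0,0.02,0,0,0,0,0,0,0.02]' 100
python3 -m pendant '[0,0,-0.001,0,0,0,0.02,0,0,0,0,0,0,0.02,0,0,0,0,0,0,0.02,0,0,0,0,0,0,0.02]' 100
python3 -c "
from h import *
s=observe();print(s['ee_pos'],s['ft_torque'])"
```

```text
time: 8.17
ee_pos: [0.5485, -0.13, 0.1224]
orientation: [0.998, 0.068, 0.001, 0.0]
ft_force: [-0.8, 0.2, 6.9]
gripper_width: 0.312
time: 8.5
ee_pos: [0.5486, -0.1301, 0.1217]
orientation: [0.998, 0.068, 0.001, 0.0]
ft_force: [-2.8, -0.5, 7.9]
gripper_width: 0.316
[ 0.54856559 -0.13005795  0.12171387] [-0.02254704  0.54283667  0.03563941]
```

Contact force is about 11.8 N (8 N on the sensor plus 3.9 N roller weight), so about 4 mm of spring. I'm rolling toward -y in stages.

```bash
python3 -m pendant '[0.0004,-0.003,0,0,0,0,0.02,0.0007,-0.005,0,0,0,0,0.02,0.0008,-0.006,0,0,0,0,0.02,0.0008,-0.006,0,0,0,0,0.02,0.0008,-0.006,0,0,0,0,0.02,0.0008,-0.006,0,0,0,0,0.02,0.0005,-0.004,0,0,0,0,0.02,0,0,0,0,0,0,0.02]' 100
python3 - <<'E'
from h import *
s=observe();print(s['ee_pos'],s['ft_force'],s['ft_torque'],s['gripper_width'],s['time'])
im=read_camera('wrist');cv2.imwrite('pics/w8.png',im)
E
```

```text
time: 9.17
ee_pos: [0.5536, -0.167, 0.1218]
orientation: [0.998, 0.067, 0.001, 0.001]
ft_force: [-1.5, -0.1, 6.9]
gripper_width: 0.315
[ 0.55362438 -0.16699344  0.12182296] [-1.50089992 -0.06571186  6.93092136] [-0.09214441  0.38034411  0.0271379 ] 0.31457325104936373 9.1667
```

View pics/w8.png

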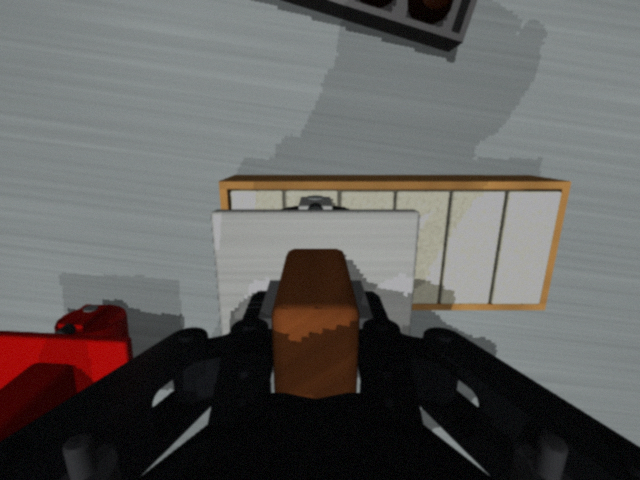

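```bash
python3 -m pendant '[0.0004,-0.003,-0.0005,0,0,0,0.02,0.0007,-0.005,0,0,0,0,0.02,0.0008,-0.006,0,0,0,0,0.02,0.0008,-0.006,0,0,0,0,0.02,0.0008,-0.006,0,0,0,0,0.02,0.0008,-0.006,0,0,0,0,0.02,0.0008,-0.006,0,0,0,0,0.02,0.0008,-0.006,0,0,0,0,0.02,0.0008,-0.006,0,0,0,0,0.02,0.0008,-0.006,0,0,0,0,0.02,0.0008,-0.006,0,0,0,0,0.02,0.0008,-0.006,0,0,0,0,0.02]' 100
python3 -m pendant '[0.0008,-0.006,0,0,0,0,0.02,0.0008,-0.006,0,0,0,0,0.02,0.0008,-0.006,0,0,0,0,0.02,0.0008,-0.006,0,0,0,0,0.02,0.0008,-0.006,0,0,0,0,0.02,0.0008,-0.006,0,0,0,0,0.02,0.0008,-0.006,0,0,0,0,0.02,0.0008,-0.006,0,0,0,0,0.02,0.0008,-0.006,0,0,0,0,0.02,0.0008,-0.006,0,0,0,0,0.02,0.0008,-0.006,0,0,0,0,0.02,0.0006,-0.004,0,0,0,0,0.02,0,0,0,0,0,0,0.02,0,0,0,0,0,0,0.02]' 100
python3 - <<'E'
from h import *
s=observe();print(s['ee_pos'],s['ft_force'],s['ft_torque'],s['gripper_width'],s['time'])
im=read_camera('wrist');cv2.imwrite('pics/w9.png',im)
im=read_camera('side');cv2.imwrite('pics/s9.png',cv2.resize(im[110:260,290:450],(640,600),interpolation=2)[:600])
E
```

```text
time: 10.22
ee_pos: [0.5629, -0.2344, 0.1216]
orientation: [0.998, 0.068, 0.001, 0.001]
ft_force: [-0.8, 0.5, 8.1]
gripper_width: 0.314
time: 11.38
ee_pos: [0.5725, -0.3047, 0.1217]
orientation: [0.998, 0.068, 0.002, 0.001]
ft_force: [-0.5, -1.3, 7.5]
gripper_width: 0.319
[ 0.57246164 -0.30469343  0.12171578] [-0.53658478 -1.34490018  7.45298323] [-0.03569757  0.07068419  0.02588516] 0.3189140141468825 11.3833
```

View pics/w9.png

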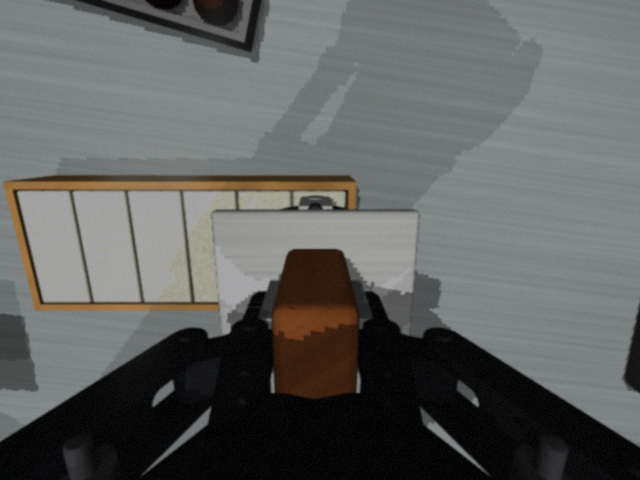

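View pics/s9.png

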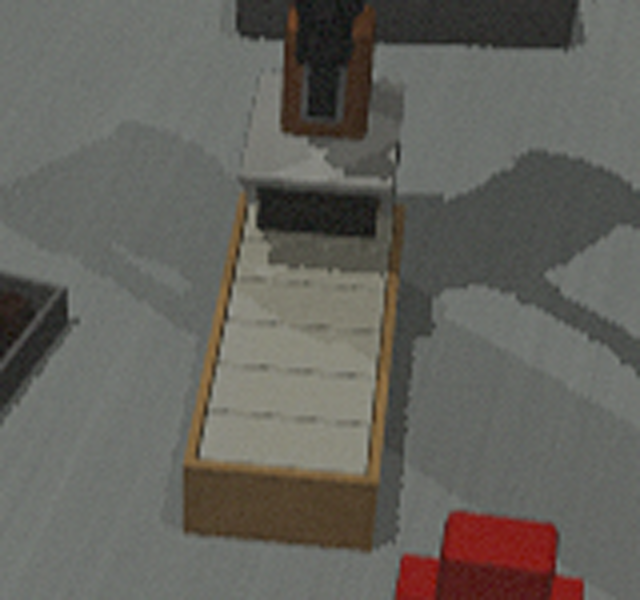

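All panels look flush in the side view, with the force steady at about 11.5 N. There's plenty of time, so I'll roll back once to make sure, ending near the stand.

```bash
python3 -m pendant '[-0.0004,0.003,-0.0004,0,0,0,0.02,-0.0008,0.006,0,0,0,0,0.02,-0.0008,0.006,0,0,0,0,0.02,-0.0011,0.008,0,0,0,0,0.02,-0.0011,0.008,0,0,0,0,0.02,-0.0011,0.008,0,0,0,0,0.02,-0.0011,0.008,0,0,0,0,0.02,-0.0011,0.008,0,0,0,0,0.02,-0.0011,0.008,0,0,0,0,0.02,-0.0011,0.008,0,0,0,0,0.02,-0.0011,0.008,0,0,0,0,0.02,-0.0011,0.008,0,0,0,0,0.02]' 100
python3 -m pendant '[-0.0011,0.008,0,0,0,0,0.02,-0.0011,0.008,0,0,0,0,0.02,-0.0011,0.008,0,0,0,0,0.02,-0.0011,0.008,0,0,0,0,0.02,-0.0011,0.008,0,0,0,0,0.02,-0.0011,0.008,0,0,0,0,0.02,-0.0011,0.008,0,0,0,0,0.02,-0.0011,0.008,0,0,0,0,0.02,-0.0011,0.008,0,0,0,0,0.02,-0.0008,0.006,0,0,0,0,0.02,-0.0004,0.003,0,0,0,0,0.02,0,0,0,0,0,0,0.02,0,0,0,0,0,0,0.02]' 100
python3 -m pendant '[0,0,0.01,0,0,0,0.02,0,0,0.02,0,0,0,0.02,0,0,0.025,0,0,0,0.02,0,0,0.025,0,0,0,0.02,0,0,0.01,0,0,0,0.02,0,0,0,0,0,0,0.02,0,0,0,0,0,0,0.02]' 100
python3 - <<'E'
from h import *
s=observe();print(s['ee_pos'],s['ft_force'],s['ft_torque'],s['gripper_width'],s['time'])
im=read_camera('wrist');cv2.imwrite('pics/w10.png',im)
im=read_camera('side');cv2.imwrite('pics/s10.png',cv2.resize(im[110:260,290:450],(640,600),interpolation=2)[:600])
E
```

```text
time: 12.48
ee_pos: [0.5605, -0.217, 0.1214]
orientation: [0.998, 0.068, 0.002, 0.001]
ft_force: [-0.9, 0.6, 8.0]
gripper_width: 0.317
time: 13.57
ee_pos: [0.5494, -0.1358, 0.1213]
orientation: [0.998, 0.068, 0.002, 0.001]
ft_force: [-1.5, -0.1, 8.3]
gripper_width: 0.315
time: 14.15
ee_pos: [0.5486, -0.1358, 0.2084]
orientation: [0.998, 0.068, -0.0, -0.0]
ft_force: [-0.1, 0.4, -3.8]
gripper_width: 0.318
[ 0.54857294 -0.13578157  0.20840435] [-0.12540952  0.35483362 -3.80346465] [0.00347871 0.01921838 0.0396273 ] 0.31786018009962896 14.15
```

View pics/w10.png

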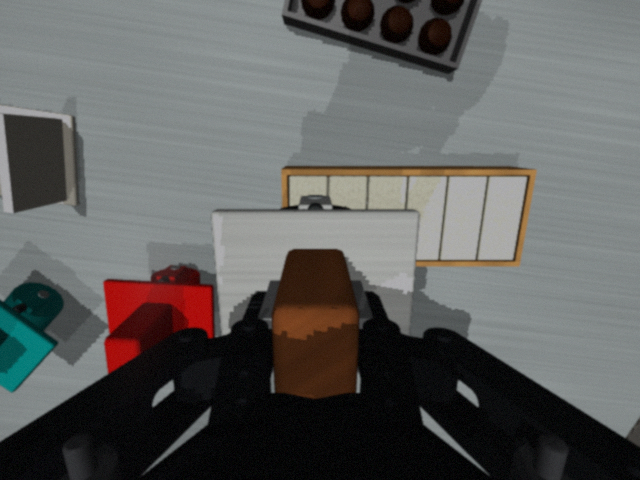

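View pics/s10.png

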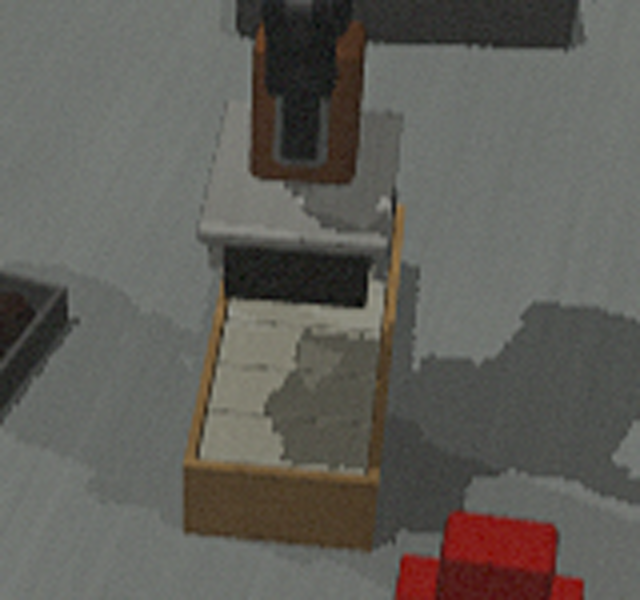

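The roller is back in the air, in the same position in the grip, and the box is clear. I'm returning to above the stand.

```bash
python3 -m pendant '[0.001,0.015,0.003,0,0,-0.006,0.02,0.002,0.029,0,0,0,-0.013,0.02,0.002,0.033,0,0,0,-0.015,0.02,0.002,0.033,0,0,0,-0.015,0.02,0.002,0.033,0,0,0,-0.015,0.02,0.002,0.033,0,0,0,-0.015,0.02,0.002,0.033,0,0,0,-0.015,0.02,0.002,0.033,0,0,0,-0.015,0.02,0.002,0.028,0,0,0,-0.014,0.02,0.001,0.018,0,0,0,-0.008,0.02,0.0006,0.0097,0,0,0,-0.005,0.02,0,0,0,0,0,0,0.02,0,0,0,0,0,0,0.02,0,0,0,0,0,0,0.02,0,0,0,0,0,0,0.02,0,0,0,0,0,0,0.02]' 100
python3 - <<'E'
from h import *
s=observe();print(s['ee_pos'],s['orientation'],s['ft_force'],s['gripper_width'],s['time'])
im=read_camera('wrist');cv2.imwrite('pics/w11.png',im)
z=cv2.imread('pics/wrist5.png');cv2.imwrite('pics/w11d.png',np.hstack([z[140:340,180:460],im[140:340,180:460]]))
im=read_camera('side');cv2.imwrite('pics/s11.png',im)
E
```

```text
time: 15.58
ee_pos: [0.5674, 0.1607, 0.2125]
orientation: [1.0, -0.001, 0.0, 0.0]
ft_force: [0.9, 0.2, -2.9]
gripper_width: 0.318
[0.5673684  0.16069544 0.21247997] [ 9.99999573e-01 -9.10268563e-04  1.06990654e-04  1.15209882e-04] [ 0.91725911  0.24130722 -2.93916464] 0.3177810251512214 15.5833
```

View pics/w11d.png

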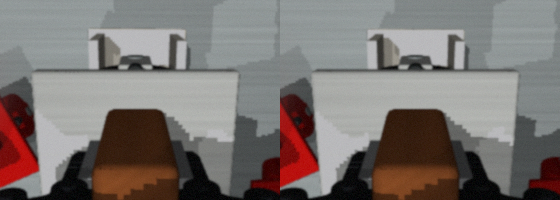

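View pics/s11.png

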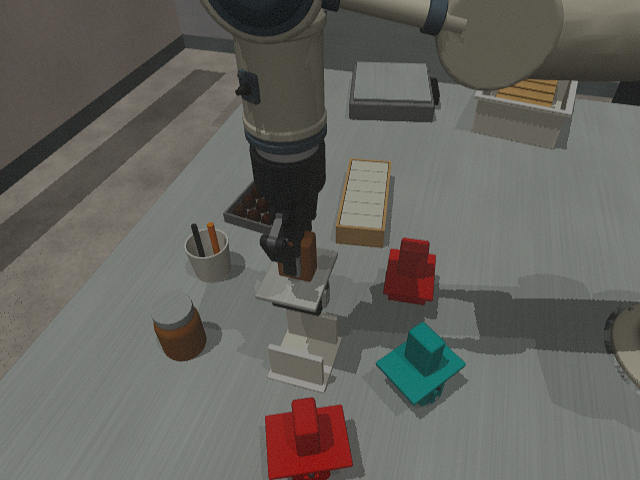

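The stand sits in the same place under the plate as at lift-off (left and right halves match). Lowering.

```bash
python3 -m pendant '[0,0.001,-0.01,0,0,0,0.02,0,0,-0.02,0,0,0,0.02,0,0,-0.025,0,0,0,0.02,0,0,-0.025,0,0,0,0.02,0,0,-0.018,0,0,0,0.02,0,0,-0.01,0,0,0,0.02,0,0,-0.006,0,0,0,0.02,0,0,-0.003,0,0,0,0.02,0,0,0,0,0,0,0.02,0,0,0,0,0,0,0.02,0,0,0,0,0,0,0.02,0,0,0,0,0,0,0.02]' 100
python3 - <<'E'
from h import *
s=observe();print(s['ee_pos'],s['orientation'],s['ft_force'],s['gripper_width'],s['time'])
im=read_camera('wrist');cv2.imwrite('pics/w12.png',im)
z=cv2.imread('pics/w4.png');cv2.imwrite('pics/w12d.png',np.hstack([z[140:440,140:500],im[140:440,140:500]]))
im=read_camera('side');cv2.imwrite('pics/s12.png',cv2.resize(im[260:400,220:380],(640,560),interpolation=2))
E
```

```text
time: 16.68
ee_pos: [0.5679, 0.1631, 0.0968]
orientation: [1.0, -0.0, 0.001, -0.0]
ft_force: [0.5, 0.2, -3.5]
gripper_width: 0.315
[0.56785436 0.16310575 0.09679489] [ 9.99999359e-01 -6.54583971e-05  1.10559084e-03 -2.35184910e-04] [ 0.52046193  0.20494713 -3.47792044] 0.31549892333324936 16.6833
```

View pics/w12d.png

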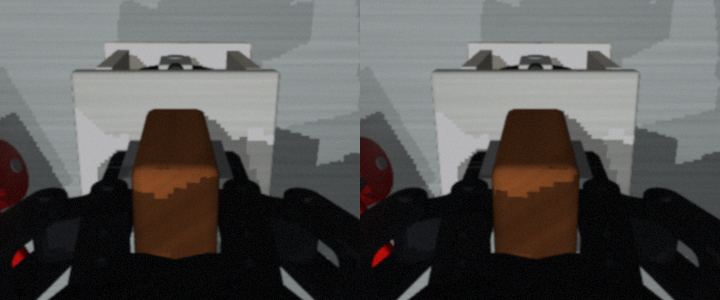

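View pics/s12.png

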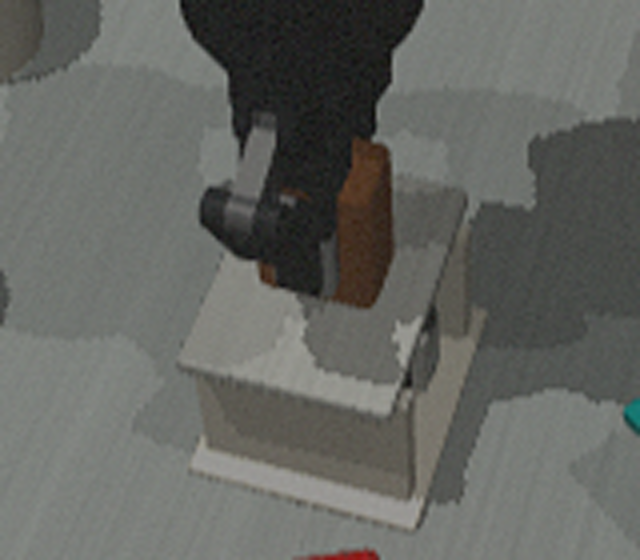

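Still hanging by 3–4 mm (Fz -3.5 N). I'm easing down until the stand takes the weight.

```bash
python3 -m pendant '[-0.0005,-0.0008,-0.002,0,0,0,0.02,0,0,0,0,0,0,0.02,0,0,0,0,0,0,0.02,0,0,0,0,0,0,0.02]' 100
python3 -m pendant '[0,0,-0.001,0,0,0,0.02,0,0,0,0,0,0,0.02,0,0,0,0,0,0,0.02]' 100
python3 -m pendant '[0,0,-0.001,0,0,0,0.02,0,0,0,0,0,0,0.02,0,0,0,0,0,0,0.02]' 100
```

```text
time: 17.12
ee_pos: [0.5666, 0.1621, 0.0933]
orientation: [1.0, -0.0, -0.0, 0.0]
ft_force: [-0.8, -0.6, -3.9]
gripper_width: 0.314
time: 17.37
ee_pos: [0.5666, 0.1622, 0.0922]
orientation: [1.0, -0.0, -0.0, 0.0]
ft_force: [0.4, 0.7, -3.7]
gripper_width: 0.315
time: 17.62
ee_pos: [0.5669, 0.1622, 0.0916]
orientation: [1.0, -0.0, 0.0, -0.0]
ft_force: [0.3, 0.5, -3.1]
gripper_width: 0.313
```

```bash
python3 -m pendant '[0,0,-0.0006,0,0,0,0.02,0,0,0,0,0,0,0.02,0,0,0,0,0,0,0.02,0,0,0,0,0,0,0.02]' 100
```

```text
time: 17.95
ee_pos: [0.5669, 0.1622, 0.0916]
orientation: [1.0, -0.0, 0.0, -0.0]
ft_force: [-1.5, 0.7, 3.4]
gripper_width: 0.317
```

Seated (Fz +3.4 N, TCP within 0.5 mm of the original grasp pose). Releasing, then retreating straight up.

```bash
python3 -m pendant '[0,0,0.0003,0,0,0,0.035,0,0,0,0,0,0,0.06,0,0,0,0,0,0,0.0854,0,0,0,0,0,0,0.0854,0,0,0,0,0,0,0.0854,0,0,0,0,0,0,0.0854]' 100
python3 -m pendant '[0,0,0.01,0,0,0,0.0854,0,0,0.02,0,0,0,0.0854,0,0,0.03,0,0,0,0.0854,0,0,0.035,0,0,0,0.0854,0,0,0.035,0,0,0,0.0854,-0.01,0,0.03,0,0,0,0.0854,-0.03,-0.01,0.005,0,0,0,0.0854,-0.03,-0.025,0,0,0,0,0.0854,-0.03,-0.025,0,0,0,0,0.0854,-0.02,-0.025,0,0,0,0,0.0854,-0.02,-0.025,0,0,0,0,0.0854,0,-0.02,0,0,0,0,0.0854,0,0,0,0,0,0,0.0854,0,0,0,0,0,0,0.0854]' 100
python3 - <<'E'
from h import *
for c in('wrist','side','top'):
    im=read_camera(c);cv2.imwrite(f'pics/{c}13.png',im)
E
```

```text
time: 18.45
ee_pos: [0.5667, 0.1621, 0.091]
orientation: [1.0, -0.0, -0.0, 0.0]
ft_force: [-0.4, -0.5, 0.1]
gripper_width: 0.997
time: 19.62
ee_pos: [0.4266, 0.0316, 0.2572]
orientation: [1.0, -0.001, 0.001, -0.0]
ft_force: [-0.4, 0.1, 0.2]
gripper_width: 0.996
```

View pics/side13.png

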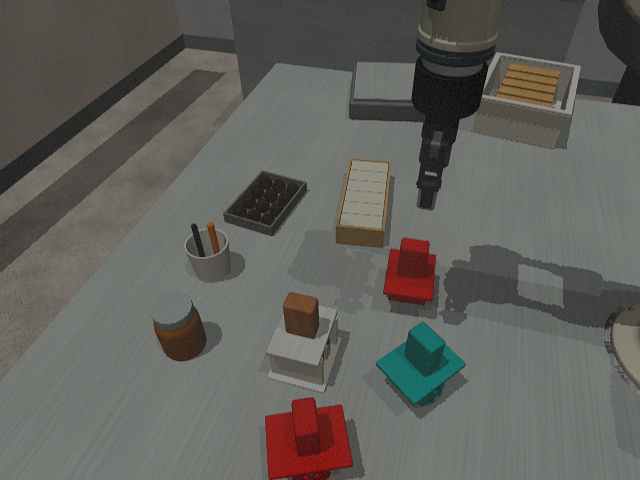

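View pics/wrist13.png

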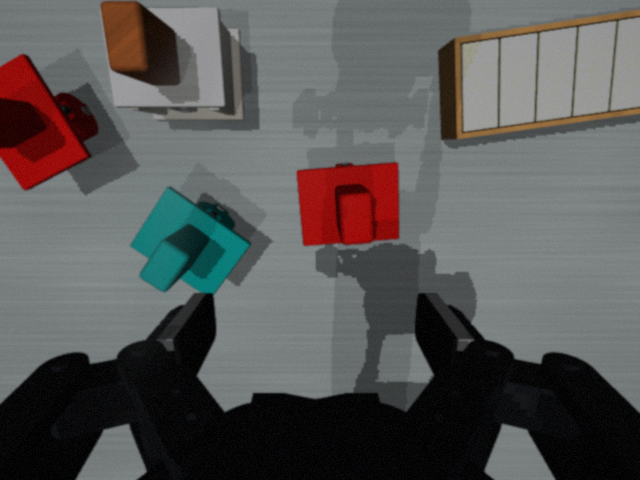

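View pics/top13.png

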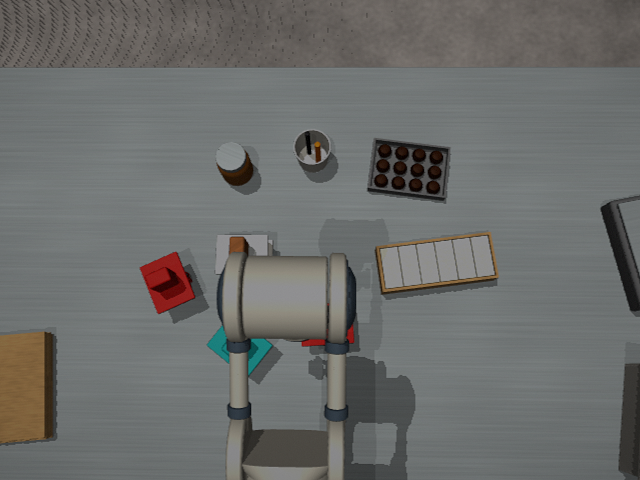

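The roller is parked at (300,320) in the side view as at the start, and nothing else has moved. One enlarged before/after check of the panels.

```bash
python3 - <<'E'
from h import *
a=cv2.imread('pics/side0.png');b=cv2.imread('pics/side13.png')
f=lambda i:cv2.resize(i[150:250,325:405],(400,500),interpolation=2)
cv2.imwrite('pics/cmp.png',np.hstack([f(a),f(b)]))
f=lambda i:i[270:400,240:350]
print(cv2.phaseCorrelate(np.float32(f(a)[:,:,0]),np.float32(f(b)[:,:,0])))
E
```

```text
((-0.015210543181368053, 0.5662361767080029), 0.9598270437452529)
```

View pics/cmp.png

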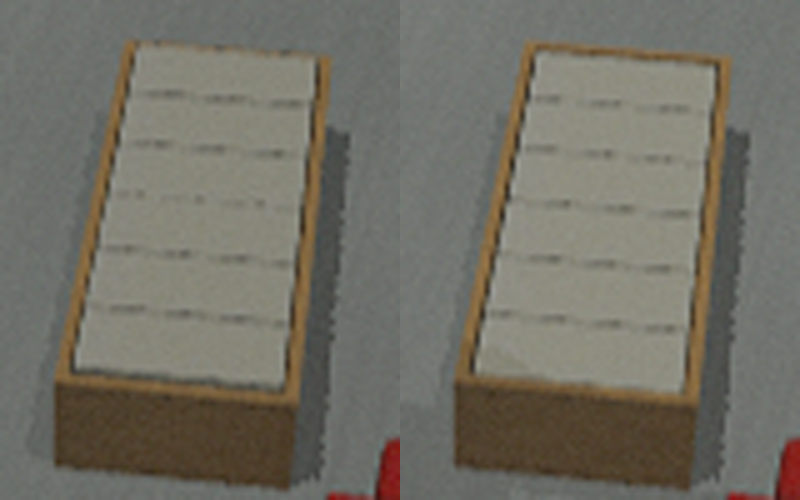

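All seams and both ends have dropped, and the far rim, hidden before, is now visible along its full length, so the panels are flush. Handing in.

```bash
python3 -c "
from workcell import *
print(observe()['time']);print(job_done())"
```

```text
19.7667
the job is handed in; nothing more can be done
None
```

I took the wooden-handled roller from the white stand and rolled it along all six lid panels and back. I then hung it upright in its stand, let go, moved clear and handed in at 19.8 s.

- **Panels:** The before/after side view shows every panel lowered, with the far rim now visible, which fits all six lying flush. I had no direct reading of how far each panel went down. The pressing force was about 11–12 N at every reading, which works out to roughly 4 mm of spring, well below full travel.
- **Roller:** It was seated on the stand before I released it. The gripper was then within 0.5 mm of its original grasp position, and the side picture of the roller and stand shifted by about 0.6 px from the start.
- **Surroundings:** The bystanders, the look-alikes and the box show no movement in the pictures I compared by eye. The last top view has part of the stand and two look-alikes behind the arm; they are clear in the side view.
- **One disagreement:** The spring travel worked out from force was about 1.4 mm more than from height, so I went by force.

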